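# Open the rollers of a bench dough sheeter

## Task

Open up the rollers of the bench dough sheeter: with the fingertips press down the thumb pad of the ratchet pawl until the pawl snaps clear of the toothed wheel and stays clear, then push the gap lever down past its teeth until it is fully home on its bottom stop. Only press and push: do not take the pad or the lever's grip between the fingers, do not raise the lever to the top of its travel, and do not force anything. Leave the pawl thrown clear, and the other things on the counter where they are.

Things in the scene. Friction and masses are not known exactly. Their poses are not given: they have to be found in the camera images.
- sheeter: White hand-cranked bench dough sheeter, fixed: two upright cheeks, two rollers 310 mm wide between them, sloping metal chutes. Gap lever, toothed wheel and pawl are outside the cheek on the robot's right (-y). Origin: on the counter below the gap shaft, in the lever's plane; x = away from the robot, y = along the rollers to the left, z up. That cheek: y = 57 to 67, x = -110 to 148, top at 235 to 258 mm.
- gap_shaft (a point): Axis of the gap shaft in the lever's plane, 155 mm above the sheeter's origin; the shaft runs along the sheeter's y. It carries the lever, the toothed ratchet wheel (132 mm across, a tooth every 0.26 rad, at y = 18 to 32 mm) and the upper roller.
- lever (a joint): Angle of the gap lever about the gap shaft, rad: 0 = top, 55 degrees above level; grows as it is pushed down; 1.2 = bottom stop, 14 degrees below level, rollers fully open. Pawl in: it goes down only to the next tooth (0.26 or 0.52), however hard it is pushed. Pawl clear: about 5 to 10 N down at the grip moves it, and it stays where it is left.
- lever_grip (a point): Centre of the lever's grip, a black cylinder 26 mm thick along the sheeter's y (y = 0 to -85 mm, this point at -43), on the robot's side of the shaft and 175 mm from it. At lever angle q it is 175 cos(0.96 - q) mm from the shaft towards the sheeter's -x, at height 155 + 175 sin(0.96 - q) mm: 283 to 232 mm at the start, 113 mm at the bottom stop.
- pawl (a joint): Angle of the pawl on its pin, rad: 0 to about 0.12 = its nose lies in or on the teeth; 0.42 = thrown clear, at its stop. Grows as the thumb pad is pressed down. An over-centre spring drives it from the middle (0.2) to either end: pressed past the middle it snaps clear and stays clear when let go.
- pawl_pad (a point): Middle of the top of the pawl's thumb pad, a steel plate 28 mm (x) by 52 mm (y), 5 mm thick, over the toothed wheel: at about x = 15, y = 2 mm from the sheeter's origin, 253 mm high with the pawl at 0. Pressed down it sinks to 228 mm at pawl 0.42, drifting 3 mm to -x and tipping up to 13 degrees either way. Takes 4 to 5 N at first (10 N if the lever was pushed hard onto a tooth), less past the middle.
- scraper: Loose bench scraper lying flat under the gap lever: steel blade with a wooden back, 97 x 130 mm, 24 mm high. Origin on its underside near the middle. Bystander.
- shaker: Loose aluminium flour shaker standing upright, 68 mm across, 128 mm high. Origin at the middle of its underside. Bystander; it, the ring cutter and the small bowl swap places.
- cutter: Loose open steel ring cutter, 84 mm across, 45 mm high. Origin at the middle of its underside. Bystander.
- bowl: Loose small steel bowl, 110 mm across, 50 mm high. Origin at the middle of its underside. Bystander.
- spatula: Loose spatula with a blue handle, 250 mm long, lying flat. Bystander.
- loaf: Loose round loaf, 156 mm across, 72 mm high. Origin at the middle of its underside. Bystander.
- carton: Loose white pastry carton, 110 x 160 x 60 mm. Origin at the middle of its underside. Bystander.

How it is judged:
By the outcome, as a careful person would: the job done as asked, in the order asked, and still so for the second after the job is handed in, with the robot touching nothing.
It also fails if it takes over 38 s, if anything falls off the work surface, if the arm or the gripper's body presses on something with over 40 N, if the wrist force passes 120 N, or if a joint passes its speed limit or range.

## Robot

A 6-joint arm with a two-finger parallel gripper is mounted at the origin on the work surface. World frame = base frame: x ahead of the robot, y to its left, z up, the work surface at z = 0. Lengths are in m, angles in rad, forces in N, time in s.
With the tool pointing down it reaches from about 0.25 to 0.8 m from the base axis. Payload 3.9 kg.
Tool frame: the origin (TCP) lies at the very end of the fingers, on their centre line; the grasp point (between the pads) lies tcp_to_grasp behind it (tcp_to_grasp is the distance from the TCP to the grasp point, in m); z points along the fingers, y is the line along which they close (so a half turn about z gives the same grasp; the last joint's range is limited). The gripper opens to 85 mm and grips with 20 to 120 N. Pads are 22 mm wide; open, the fingers measure 114 mm over their backs; the gripper's body (76 mm by 85 mm) begins 54 mm behind the grasp point. The pads swing forward as they close: fully open they stand 13 mm farther back than shut.
Start: joints at [-1.267, 0.26, -0.138, 1.173, 0, 1.571], TCP at [0.157, -0.501, 0.231] pointing down, gripper open.
Joint ranges: [-2.78, 2.78], [-0.83, 1.72], [-1.28, 1.37], [-1.9, 2.12], [-1.57, 1.48], [-3.14, 3.14]. Speed limits (rad/s): [2.57, 2.57, 3.14, 3.14, 3.14, 3.14].

## Interface

Orientations are given as a unit quaternion [x, y, z, w].
In Python, from cell import * gives the robot as it stands.
- The arm moves only by the tool servo_tool, never from a script. Its argument "deltas" is a list of rows, each an object of numbers: "grip": the closure, from -1 (fully open) to 1 (shut); "tx", "ty", "tz": the shift along the tool's x, y, z in mm; "rx", "ry", "rz": the turn, a rotation vector about the tool's x, y, z in degrees. A call has 1 to 10 rows; each row is the pose to reach, as a shift and turn from the pose commanded when the call began, along the tool's axes at that moment; what a row does not reach only later rows make up. A row lasts 1/10 s, in which the tool goes at most 50 mm and 8.59 degrees, less where a joint would pass 70% of its speed; a pose out of reach is approached as far as the arm can. A call with a gripper value outside its range is refused whole. The fingers move at their own pace and stop on an object; "grip_force" is the grip in N (left out, the last holds). Time passes only in rows, so rows that repeat a pose let the fingers close. It gives the time, the measured TCP pose, the force, the opening and the grip force at its end, in the units of the state.
- read_state(): the state, without advancing time (a new reading comes with each control period).
- capture(name): name is "scene" or "top"; returns a dict with "pixels" (400x640x3 uint8, blue, green, red), "z_map" (400x640 float32, m along the optical axis (not along the pixel's ray), 0 where there is no reading), "fx", "fy", "cx", "cy" (pixels), "k1" (the pictures are not rectified: a ray, as slopes to the right and down, at radius r is drawn at 1 + k1 r^2 times it, then the intrinsics apply), "view" (4x4, takes a point from world to camera coordinates). Camera axes: x right, y down, z forward; pixel columns grow to the right and rows downward; lengths in m; the calibration is good to about 2 mm. A picture is of the moment at which its call begins.
- hand_in(): hands the job in; it is judged then, once.
The state is a dict: "time": time; "qpos": joint angles; "qd": joint speeds; "joint_efforts": joint torques, N m; "eef_pos": TCP position; "ee_rot": TCP orientation; "ft_force": force on the tool from outside, world axes, zero at the start; "torque": the same for the moment, N m; "gripper_width": finger opening in m; "finger_force": force on a finger pad.
Only numpy, scipy, OpenCV 4.12 (cv2) and the standard library are available. Lean on these libraries where they do the work, as an engineer would, in place of code of your own. Each camera call takes 0.05 s, during which the arm holds its last target. There are 200 camera calls.

## Working session

There is one attempt and no reset: what is moved stays moved. The work goes in short steps, Python scripts to look and compute and a tool call to move; the robot and the scene stay as the last step left them, time stands still between calls to the robot, and variables do not carry over. Pictures are saved under pics/ and viewed, at most 10 in all, crops included, and the job is handed in when it is done.

Besides the shell and the picture viewer there is one more tool, called after "Request:" as name([rows], argument=value, ...), one row to a line, values as JSON. servo_tool: Moves the arm, as the interface text tells. Its arguments: {"type":"object","properties":{"deltas":{"type":"array","items":{"type":"object","properties":{"grip":{"type":"number"},"tx":{"type":"number"},"ty":{"type":"number"},"tz":{"type":"number"},"rx":{"type":"number"},"ry":{"type":"number"},"rz":{"type":"number"}}}},"grip_force":{"type":"number"}},"required":["deltas"]}

```bash
mkdir -p pics; cat > h.py <<'E'
from cell import *
import numpy as np, cv2
def pts(c):
    "world point per pixel from z_map"
    h,w=c["z_map"].shape
    v,u=np.mgrid[0:h,0:w]
    K=np.array([[c["fx"],0,c["cx"]],[0,c["fy"],c["cy"]],[0,0,1.]])
    s=cv2.undistortPoints(np.stack([u,v],-1).reshape(-1,1,2).astype(np.float64),K,np.array([c["k1"],0,0,0.])).reshape(h,w,2)
    z=c["z_map"][...,None]
    P=np.concatenate([s*z,z],-1)
    V=np.array(c["view"]); 
    return (P-V[:3,3])@V[:3,:3]
E
python3 - <<'E'
from h import *
for n in("scene","top"):
    c=capture(n); cv2.imwrite(f"pics/{n}0.png",c["pixels"]); np.savez(f"{n}0.npz",**c)
    V=np.array(c["view"]); print(n,c["k1"],c["fx"],-V[:3,:3].T@V[:3,3],V[2,:3])
print(read_state())
E
```

```text
scene -0.04814790303267065 387.77466856082776 [ 1.12829898 -0.12385607  1.11146637] [-0.53187396  0.17046232 -0.82948941]
top -0.03580202442568378 399.92923488994137 [0.4561144  0.0744548  1.58298532] [ 0.07359179 -0.01084039 -0.99722953]
{'time': 0.1, 'qpos': array([-1.26697407e+00,  2.60639963e-01, -1.39225523e-01,  1.17266133e+00,
       -1.03139616e-05,  1.57077810e+00]), 'qd': array([ 1.42844596e-03, -1.71177140e-03,  3.10249996e-03, -3.12453943e-04,
        7.14653631e-04, -3.03188517e-05]), 'joint_efforts': array([-5.77103992e-05, -4.06508482e+01,  2.54527456e+01,  1.00980786e-02,
       -1.65422603e-05, -1.15923544e-05]), 'eef_pos': array([ 0.15688531, -0.50039599,  0.23054226]), 'ee_rot': array([ 9.88481927e-01,  1.51336482e-01, -1.36025464e-04, -8.54503215e-04]), 'ft_force': array([-0.10579201,  0.30083212,  0.31623524]), 'torque': array([-0.08026353, -0.02600939, -0.03073179]), 'finger_force': 0.0, 'gripper_width': 0.08541895879144905}
```

View pics/scene0.png

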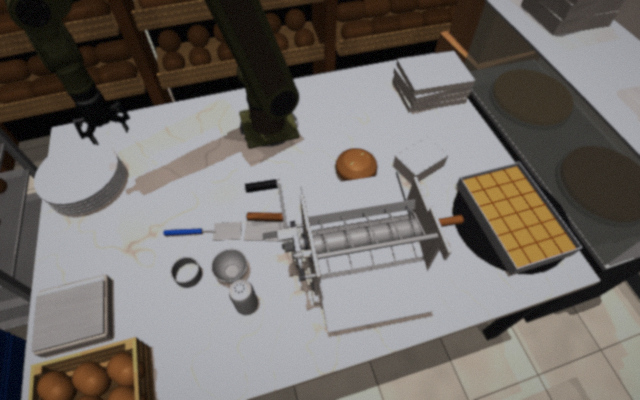

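View pics/top0.png

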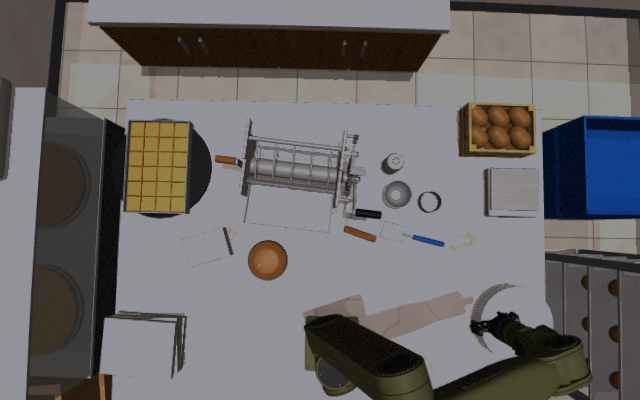

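The scene view shows the black lever grip at about (262,185) and the pawl area near (290,235). In the top view the grip is at about (368,213) and the wheel and pawl near (352,172). I'll zoom in on both.

```bash
python3 - <<'E'
from h import *
ims=[]
for n,(u,v) in (("top",(325,125)),("scene",(235,165))):
    c=dict(np.load(n+"0.npz")); p=c["pixels"][v:v+100,u:u+80]
    ims.append(cv2.convertScaleAbs(cv2.resize(p,None,fx=5,fy=5,interpolation=cv2.INTER_CUBIC),alpha=1.3))
cv2.imwrite("pics/crop0.png",np.hstack(ims))
for n in("top","scene"):
    c=dict(np.load(n+"0.npz")); P=pts(c); px=c["pixels"].astype(int)
    near=(P[...,0]>.3)&(P[...,0]<.7)&(P[...,1]<.05)&(P[...,1]>-.25)&(c["z_map"]>0)
    g=near&(P[...,2]>.1)&(px.max(-1)<60)
    vv,uu=np.nonzero(g); print(n,"dark",g.sum(),uu.min() if len(uu) else 0,uu.max(),vv.min(),vv.max(),np.percentile(P[g],[5,50,95],axis=0).round(3).tolist())
    h=near&(P[...,2]>.2)
    vv,uu=np.nonzero(h)
    if n=="top":
        for v in range(130,225,4):
            print(v,[ (u,*(P[v,u]*1000).astype(int)) for u in range(340,384,4) if P[v,u,2]>.12])
E
```

```text
top dark 326 324 397 158 218 [[0.485, -0.136, 0.108], [0.505, -0.074, 0.282], [0.68, 0.005, 0.291]]
130 []
134 [(344, np.int64(762), np.int64(-16), np.int64(257))]
138 [(344, np.int64(750), np.int64(-16), np.int64(252)), (356, np.int64(754), np.int64(-58), np.int64(238))]
142 [(344, np.int64(736), np.int64(-16), np.int64(254)), (356, np.int64(740), np.int64(-58), np.int64(239))]
146 [(344, np.int64(722), np.int64(-16), np.int64(255))]
150 [(340, np.int64(711), np.int64(-4), np.int64(238)), (344, np.int64(709), np.int64(-17), np.int64(253))]
154 [(340, np.int64(715), np.int64(-10), np.int64(139)), (344, np.int64(694), np.int64(-17), np.int64(259)), (348, np.int64(698), np.int64(-31), np.int64(240)), (352, np.int64(698), np.int64(-45), np.int64(242)), (356, np.int64(699), np.int64(-59), np.int64(237))]
158 [(340, np.int64(692), np.int64(-8), np.int64(188)), (352, np.int64(684), np.int64(-45), np.int64(241))]
162 [(340, np.int64(672), np.int64(-6), np.int64(224)), (352, np.int64(670), np.int64(-45), np.int64(243))]
166 [(340, np.int64(654), np.int64(-4), np.int64(257)), (348, np.int64(6
[... 1701 characters left out ...]
), (368, np.int64(507), np.int64(-96), np.int64(282)), (372, np.int64(508), np.int64(-109), np.int64(280))]
214 [(356, np.int64(493), np.int64(-56), np.int64(289)), (360, np.int64(493), np.int64(-69), np.int64(290)), (364, np.int64(494), np.int64(-82), np.int64(290)), (368, np.int64(494), np.int64(-95), np.int64(293)), (372, np.int64(494), np.int64(-108), np.int64(291)), (376, np.int64(495), np.int64(-122), np.int64(287)), (380, np.int64(495), np.int64(-135), np.int64(286))]
218 [(376, np.int64(482), np.int64(-122), np.int64(282)), (380, np.int64(482), np.int64(-136), np.int64(280))]
222 []
scene dark 276 246 310 180 267 [[0.495, -0.134, 0.162], [0.505, -0.093, 0.286], [0.65, -0.016, 0.292]]
```

View pics/crop0.png

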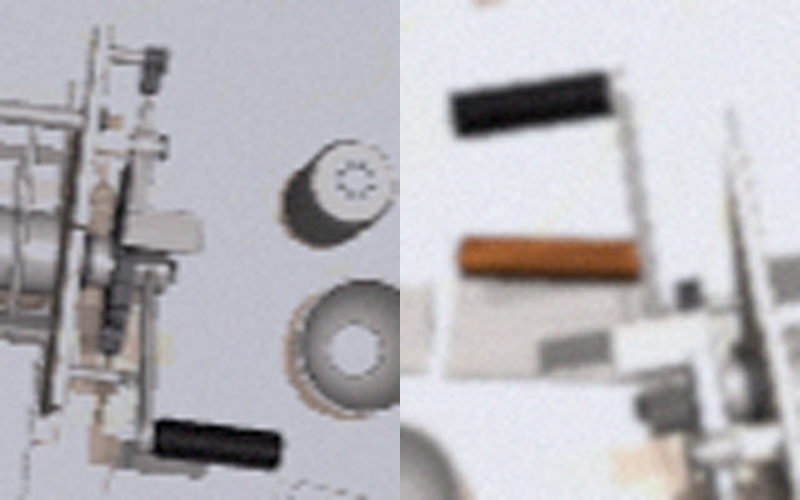

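The left crop shows the pad as a light plate at top-view pixels of about u 351–366, v 167–175. The hub is just below it and the black grip spans u 356–381 at v of about 213. The right crop shows the grip, with the scraper's wooden back below it. Next I'll fit the sheeter frame from these.

```bash
python3 - <<'E'
from h import *
import cell
print([k for k in dir(cell) if not k.startswith('_')], getattr(cell,'tcp_to_grasp',None))
for n in("top","scene"):
    c=dict(np.load(n+"0.npz")); P=pts(c); px=c["pixels"].astype(int)
    ok=c["z_map"]>0
    g=ok&(px.max(-1)<60)&(P[...,2]>.24)&(abs(P[...,0]-.497)<.04)&(P[...,1]<-.03)&(P[...,1]>-.16)
    vv,uu=np.nonzero(g); (cx,cy),(w,h),a=cv2.minAreaRect(np.stack([uu,vv],-1).astype(np.float32))
    Q=P[g]; d=np.linalg.svd((Q-Q.mean(0))*[1,1,0],full_matrices=False)[2][0]
    t=(Q-Q.mean(0))@d
    print(n,"grip",g.sum(),(cx,cy,w,h,a),"mean",Q.mean(0).round(4),"zpct",np.percentile(Q[:,2],[10,50,90,97]).round(4),"yaw deg",np.degrees(np.arctan2(-d[0]*np.sign(-d[1])*-1,abs(d[1]))).round(2),"ends",[(Q.mean(0)+d*k).round(4).tolist() for k in (t.min(),t.max())])
    m=ok&(P[...,2]>.242)&(P[...,2]<.265)&(abs(P[...,0]-.637)<.03)&(P[...,1]<-.025)&(P[...,1]>-.13)
    nn,lab,st,ce=cv2.connectedComponentsWithStats(m.astype(np.uint8)); k=1+st[1:,4].argmax(); m=lab==k
    Q=P[m]; r=cv2.minAreaRect((Q[:,:2]*1000).astype(np.float32)); print("pad",m.sum(),ce[k],Q.mean(0).round(4),"med z",np.median(Q[:,2]).round(4),r,Q.min(0).round(3),Q.max(0).round(3))
    # cheek outer face top
    m=ok&(P[...,2]>.228)&(P[...,2]<.268)&(P[...,1]>-.03)&(P[...,1]<.03)&(P[...,0]>.5)&(P[...,0]<.8)
    Q=P[m]; print("cheek",m.sum(),np.polyfit(Q[:,0],Q[:,1],1),Q.min(0).round(3),Q.max(0).round(3))
    for nm,z0,z1 in(("low things",.04,.2),):
        m=ok&(P[...,2]>z0)&(P[...,2]<z1)&(P[...,1]<-.1)&(P[...,1]>-.35)&(P[...,0]>.35)&(P[...,0]<.8)
        nn,lab,st,ce=cv2.connectedComponentsWithStats(m.astype(np.uint8))
        for k in range(1,nn):
            if st[k,4]>30: Q=P[lab==k]; print(nm,st[k,4],Q.min(0).round(3),Q.max(0).round(3))
E
```

```text
['MotionError', 'capture', 'hand_in', 'read_state', 'tcp_to_grasp'] 0.0187
top grip 190 (367.8154296875, 213.47695922851562, 25.055015563964844, 7.690153121948242, 7.125016689300537) mean [ 0.4964 -0.0959  0.2865] zpct [0.2813 0.2868 0.2912 0.293 ] yaw deg -5.62 ends [[0.5004, -0.0559, 0.2865], [0.4925, -0.136, 0.2865]]
pad 138 [357.00724638 170.10869565] [ 0.6425 -0.0624  0.2494] med z 0.2493 ((645.743896484375, -64.97193908691406), (52.41199493408203, 38.23189163208008), 83.15633392333984) [ 0.626 -0.09   0.242] [ 0.667 -0.039  0.257]
cheek 317 [-0.05576805  0.03149938] [ 0.524 -0.029  0.228] [0.777 0.03  0.263]
low things 301 [ 0.664 -0.245  0.04 ] [ 0.731 -0.185  0.134]
low things 138 [ 0.531 -0.294  0.04 ] [ 0.636 -0.192  0.057]
scene grip 235 (260.7213134765625, 185.64183044433594, 7.713703155517578, 30.409793853759766, 81.46923065185547) mean [ 0.5035 -0.0993  0.2865] zpct [0.2805 0.287  0.291  0.2922] yaw deg -5.78 ends [[0.5075, -0.0598, 0.2865], [0.4995, -0.1388, 0.2865]]
pad 219 [287.68949772 233.57990868] [ 0.6436 -0.0636  0.2504] med z 0.2504 ((645.9747314453125, -65.43559265136719), (49.15778732299805, 38.117889404296875), 83.83563995361328) [ 0.626 -0.09   0.245] [ 0.667 -0.04   0.256]
cheek 528 [-0.064111    0.03440043] [ 0.525 -0.03   0.228] [0.78  0.029 0.263]
low things 927 [ 0.528 -0.297  0.04 ] [ 0.732 -0.185  0.131]
low things 33 [ 0.529 -0.35   0.04 ] [ 0.59  -0.334  0.051]
```

Measurements, checked against the given sizes:
- **Yaw:** about -5.7°.
- **Origin:** about (0.6255, -0.0665).
- **Pad:** centre about (0.639, -0.065), top at about 0.250–0.253 m.
- **Grip:** centre z about 0.278 m.

Now I'll move above the pad with the fingers shut.

Request:
servo_tool([
  {"tz":-40,"grip":1},
  {"tz":-80,"tx":20,"ty":-9,"grip":1},
  {"tz":-110,"tx":60,"ty":-27,"grip":1},
  {"tz":-110,"tx":100,"ty":-45,"grip":1},
  {"tz":-110,"tx":140,"ty":-63,"grip":1},
  {"tz":-110,"tx":180,"ty":-81,"grip":1},
  {"tz":-110,"tx":220,"ty":-99,"grip":1},
  {"tz":-110,"tx":260,"ty":-117,"grip":1},
  {"tz":-110,"tx":300,"ty":-135,"rz":6,"grip":1},
  {"tz":-110,"tx":340,"ty":-153,"rz":12,"grip":1},
], grip_force=40)

```text
validation failed for argument at $.de...
```

Request:
servo_tool([
  {"tx":0,"ty":0,"tz":-40,"rx":0,"ry":0,"rz":0,"grip":1},
  {"tx":20,"ty":-9,"tz":-80,"rx":0,"ry":0,"rz":0,"grip":1},
  {"tx":60,"ty":-27,"tz":-110,"rx":0,"ry":0,"rz":0,"grip":1},
  {"tx":100,"ty":-45,"tz":-110,"rx":0,"ry":0,"rz":0,"grip":1},
  {"tx":140,"ty":-63,"tz":-110,"rx":0,"ry":0,"rz":0,"grip":1},
  {"tx":180,"ty":-81,"tz":-110,"rx":0,"ry":0,"rz":0,"grip":1},
  {"tx":220,"ty":-99,"tz":-110,"rx":0,"ry":0,"rz":0,"grip":1},
  {"tx":260,"ty":-117,"tz":-110,"rx":0,"ry":0,"rz":0,"grip":1},
  {"tx":300,"ty":-135,"tz":-110,"rx":0,"ry":0,"rz":6,"grip":1},
  {"tx":340,"ty":-153,"tz":-110,"rx":0,"ry":0,"rz":12,"grip":1},
], grip_force=40)

```text
time: 1.1
eef_pos: [0.4366, -0.2517, 0.341]
ee_rot: [0.999, 0.045, -0.0, -0.0]
ft_force: [0.4, -0.7, -0.1]
gripper_width: -0.0001
finger_force: 0.0
```

Request:
servo_tool([
  {"tx":36,"ty":-26,"tz":0,"rx":0,"ry":0,"rz":5,"grip":1},
  {"tx":72,"ty":-53,"tz":0,"rx":0,"ry":0,"rz":11,"grip":1},
  {"tx":108,"ty":-80,"tz":0,"rx":0,"ry":0,"rz":11,"grip":1},
  {"tx":144,"ty":-106,"tz":0,"rx":0,"ry":0,"rz":11,"grip":1},
  {"tx":180,"ty":-132,"tz":0,"rx":0,"ry":0,"rz":11,"grip":1},
  {"tx":206,"ty":-151,"tz":10,"rx":0,"ry":0,"rz":11,"grip":1},
  {"tx":218,"ty":-160,"tz":30,"rx":0,"ry":0,"rz":11,"grip":1},
  {"tx":218,"ty":-160,"tz":50,"rx":0,"ry":0,"rz":11,"grip":1},
  {"tx":218,"ty":-160,"tz":50,"rx":0,"ry":0,"rz":11,"grip":1},
  {"tx":218,"ty":-160,"tz":50,"rx":0,"ry":0,"rz":11,"grip":1},
])

```text
time: 2.1
eef_pos: [0.6371, -0.0734, 0.2909]
ee_rot: [0.999, -0.049, -0.001, -0.0]
ft_force: [-0.1, -1.0, 0.6]
gripper_width: -0.0003
finger_force: 0.0
```

```bash
python3 - <<'E'
from h import *
c=capture("scene"); P=pts(c)
cv2.imwrite("pics/s1.png",cv2.convertScaleAbs(cv2.resize(c["pixels"][140:300,210:370],None,fx=3.6,fy=3.6,interpolation=cv2.INTER_CUBIC),alpha=1.3))
s=read_state(); print(s["time"],s["eef_pos"],s["ee_rot"],s["ft_force"])
E
```

```text
2.15 [ 0.63756206 -0.07370611  0.29202981] [ 9.98798441e-01 -4.90066231e-02  1.56228627e-04  3.81205724e-05] [-0.69505587 -0.39555463  0.37598013]
```

View pics/s1.png

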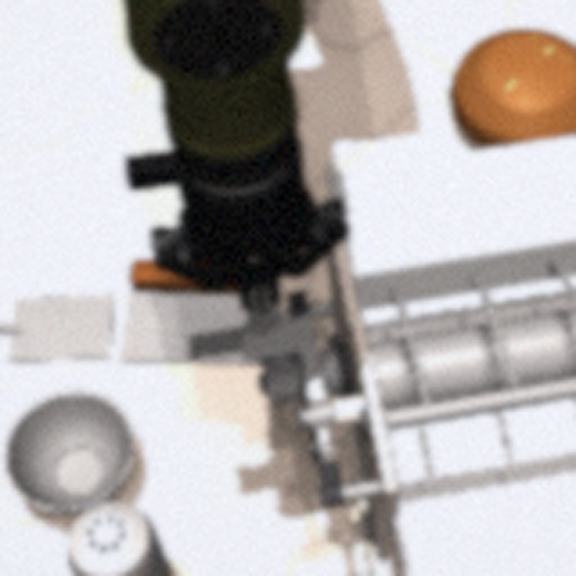

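The shut fingertips, at crop (262,300), sit right over the pad, which is in shadow at about (270,330). I'll descend in small steps.

Request:
servo_tool([
  {"tx":0,"ty":0,"tz":15,"rx":0,"ry":0,"rz":0,"grip":1},
  {"tx":0,"ty":0,"tz":30,"rx":0,"ry":0,"rz":0,"grip":1},
  {"tx":0,"ty":0,"tz":36,"rx":0,"ry":0,"rz":0,"grip":1},
  {"tx":0,"ty":0,"tz":40,"rx":0,"ry":0,"rz":0,"grip":1},
  {"tx":0,"ty":0,"tz":43,"rx":0,"ry":0,"rz":0,"grip":1},
  {"tx":0,"ty":0,"tz":46,"rx":0,"ry":0,"rz":0,"grip":1},
  {"tx":0,"ty":0,"tz":46,"rx":0,"ry":0,"rz":0,"grip":1},
])

```text
time: 2.85
eef_pos: [0.6379, -0.0736, 0.2456]
ee_rot: [0.999, -0.049, 0.0, 0.0]
ft_force: [-0.7, 0.2, 0.1]
gripper_width: 0.0
finger_force: 0.4
```

Request:
servo_tool([
  {"tx":0,"ty":0,"tz":2,"rx":0,"ry":0,"rz":0,"grip":1},
  {"tx":0,"ty":0,"tz":4,"rx":0,"ry":0,"rz":0,"grip":1},
  {"tx":0,"ty":0,"tz":4,"rx":0,"ry":0,"rz":0,"grip":1},
])

```text
time: 3.15
eef_pos: [0.6376, -0.0733, 0.2408]
ee_rot: [0.999, -0.049, -0.0, -0.0]
ft_force: [-0.1, 0.8, 0.4]
gripper_width: 0.0001
finger_force: 0.0
```

```bash
python3 - <<'E'
from h import *
ims=[]
for n,(u,v) in (("top",(325,135)),("scene",(245,195))):
    c=capture(n); P=pts(c); ims.append(cv2.convertScaleAbs(cv2.resize(c["pixels"][v:v+80,u:u+65],None,fx=6,fy=6,interpolation=cv2.INTER_CUBIC),alpha=1.8))
    m=(c["z_map"]>0)&(P[...,2]>.2)&(P[...,2]<.262)&(abs(P[...,0]-.637)<.035)&(P[...,1]<-.075)&(P[...,1]>-.13)
    print(n,m.sum(),(P[m]*1000).round(0).astype(int)[::max(1,m.sum()//25)].tolist())
cv2.imwrite("pics/c2.png",np.hstack(ims)); print(read_state()["ft_force"])
E
```

```text
top 0 []
scene 53 [[642, -82, 261], [644, -83, 258], [647, -78, 261], [626, -87, 225], [644, -83, 253], [648, -79, 259], [630, -88, 226], [644, -84, 248], [648, -79, 253], [634, -89, 228], [635, -84, 227], [636, -79, 228], [638, -87, 229], [639, -82, 229], [641, -77, 229], [640, -85, 226], [643, -80, 229], [644, -75, 228], [645, -86, 230], [647, -81, 231], [648, -76, 230], [648, -86, 230], [649, -81, 229], [651, -77, 231], [652, -87, 232], [650, -82, 226], [651, -77, 225]]
[-0.05330569 -0.07380677 -0.23793597]
```

View pics/c2.png

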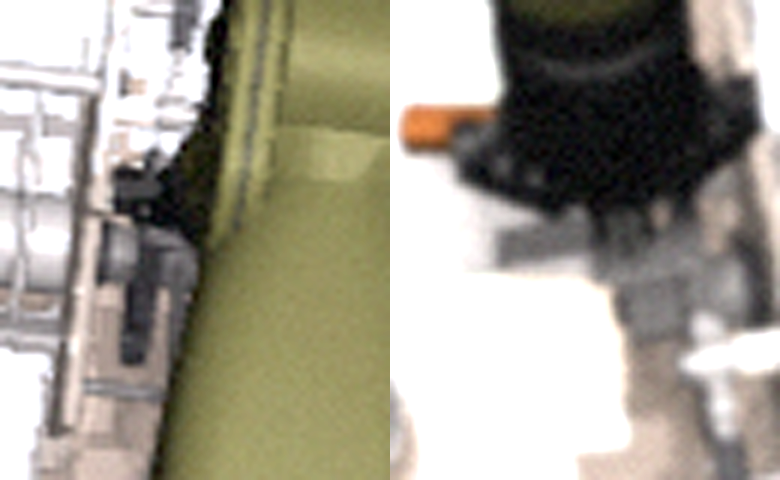

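The scene image shows the pad surface at 225–231 mm, below the fingertips at 241 mm, so the pawl has already snapped clear. I'll lift away, move over the grip and check the pawl.

Request:
servo_tool([
  {"tx":0,"ty":0,"tz":-30,"rx":0,"ry":0,"rz":0,"grip":1},
  {"tx":0,"ty":0,"tz":-65,"rx":0,"ry":0,"rz":0,"grip":1},
  {"tx":-10,"ty":4,"tz":-90,"rx":0,"ry":0,"rz":0,"grip":1},
  {"tx":-45,"ty":14,"tz":-90,"rx":0,"ry":0,"rz":0,"grip":1},
  {"tx":-85,"ty":26,"tz":-90,"rx":0,"ry":0,"rz":0,"grip":1},
  {"tx":-120,"ty":36,"tz":-90,"rx":0,"ry":0,"rz":0,"grip":1},
  {"tx":-137,"ty":40,"tz":-90,"rx":0,"ry":0,"rz":0,"grip":1},
  {"tx":-137,"ty":40,"tz":-80,"rx":0,"ry":0,"rz":0,"grip":1},
  {"tx":-137,"ty":40,"tz":-75,"rx":0,"ry":0,"rz":0,"grip":1},
  {"tx":-137,"ty":40,"tz":-75,"rx":0,"ry":0,"rz":0,"grip":1},
])

```text
time: 4.25
eef_pos: [0.4978, -0.0997, 0.3149]
ee_rot: [0.999, -0.049, -0.001, -0.0]
ft_force: [0.8, -0.3, -0.6]
gripper_width: 0.0003
finger_force: 0.0
```

```bash
python3 - <<'E'
from h import *
c=capture("scene"); P=pts(c)
m=(c["z_map"]>0)&(P[...,2]>.2)&(P[...,2]<.275)&(abs(P[...,0]-.637)<.02)&(P[...,1]<-.035)&(P[...,1]>-.13)
print(m.sum(),np.percentile(P[m],[5,25,50,75,95],axis=0).round(3).tolist())
px=c["pixels"].astype(int)
cv2.imwrite("pics/s3.png",cv2.convertScaleAbs(cv2.resize(c["pixels"][130:290,210:370],None,fx=3.6,fy=3.6,interpolation=cv2.INTER_CUBIC),alpha=1.5))
s=read_state(); print(s["time"],s["eef_pos"],s["ft_force"])
E
```

```text
179 [[0.625, -0.086, 0.215], [0.633, -0.076, 0.226], [0.641, -0.063, 0.228], [0.648, -0.051, 0.23], [0.654, -0.042, 0.232]]
4.3 [ 0.49807768 -0.09965701  0.31528733] [ 0.18985137 -0.87430515 -0.44054826]
```

View pics/s3.png

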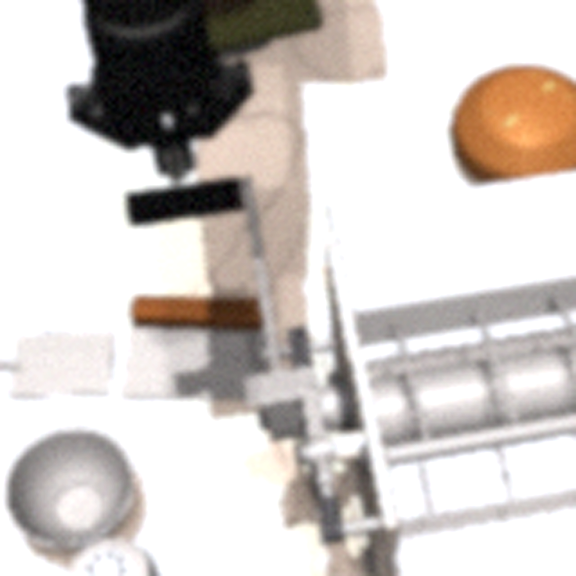

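The pawl stays clear on its own, with the pad at 228 mm at crop (280,385). The fingertips are centred over the black grip at crop (187,200). Now I'll push the lever down along its arc.

Request:
servo_tool([
  {"tx":0,"ty":0,"tz":12,"rx":0,"ry":0,"rz":0,"grip":1},
  {"tx":0,"ty":0,"tz":20,"rx":0,"ry":0,"rz":0,"grip":1},
  {"tx":0,"ty":0,"tz":24,"rx":0,"ry":0,"rz":0,"grip":1},
  {"tx":-4,"ty":0,"tz":28,"rx":0,"ry":0,"rz":0,"grip":1},
  {"tx":-9,"ty":0,"tz":34,"rx":0,"ry":0,"rz":0,"grip":1},
  {"tx":-14,"ty":0,"tz":40,"rx":0,"ry":0,"rz":0,"grip":1},
  {"tx":-19,"ty":0,"tz":46,"rx":0,"ry":0,"rz":0,"grip":1},
  {"tx":-23,"ty":0,"tz":53,"rx":0,"ry":0,"rz":0,"grip":1},
  {"tx":-28,"ty":0,"tz":60,"rx":0,"ry":0,"rz":0,"grip":1},
])

```text
time: 5.2
eef_pos: [0.4692, -0.0969, 0.2575]
ee_rot: [0.999, -0.049, 0.001, -0.0]
ft_force: [-2.1, 2.2, 6.9]
gripper_width: 0.0002
finger_force: 3.6
```

Request:
servo_tool([
  {"tx":-4,"ty":0,"tz":8,"rx":0,"ry":0,"rz":0,"grip":1},
  {"tx":-8,"ty":0,"tz":16,"rx":0,"ry":0,"rz":0,"grip":1},
  {"tx":-11,"ty":0,"tz":24,"rx":0,"ry":0,"rz":0,"grip":1},
  {"tx":-14,"ty":0,"tz":32,"rx":0,"ry":0,"rz":0,"grip":1},
  {"tx":-17,"ty":0,"tz":40,"rx":0,"ry":0,"rz":0,"grip":1},
  {"tx":-19,"ty":0,"tz":49,"rx":0,"ry":0,"rz":0,"grip":1},
  {"tx":-20,"ty":0,"tz":58,"rx":0,"ry":0,"rz":0,"grip":1},
  {"tx":-22,"ty":0,"tz":67,"rx":0,"ry":0,"rz":0,"grip":1},
  {"tx":-22,"ty":0,"tz":77,"rx":0,"ry":0,"rz":0,"grip":1},
  {"tx":-23,"ty":0,"tz":87,"rx":0,"ry":0,"rz":0,"grip":1},
])

```text
time: 6.2
eef_pos: [0.4449, -0.0947, 0.1695]
ee_rot: [0.999, -0.049, -0.001, 0.0]
ft_force: [-3.6, -0.1, 6.3]
gripper_width: -0.0001
finger_force: 3.2
```

Request:
servo_tool([
  {"tx":0,"ty":0,"tz":9,"rx":0,"ry":0,"rz":0,"grip":1},
  {"tx":1,"ty":0,"tz":18,"rx":0,"ry":0,"rz":0,"grip":1},
  {"tx":2,"ty":0,"tz":26,"rx":0,"ry":0,"rz":0,"grip":1},
  {"tx":3,"ty":0,"tz":32,"rx":0,"ry":0,"rz":0,"grip":1},
  {"tx":4,"ty":0,"tz":36,"rx":0,"ry":0,"rz":0,"grip":1},
  {"tx":4,"ty":0,"tz":38,"rx":0,"ry":0,"rz":0,"grip":1},
  {"tx":4,"ty":0,"tz":38,"rx":0,"ry":0,"rz":0,"grip":1},
])

```text
time: 6.9
eef_pos: [0.4494, -0.0952, 0.1312]
ee_rot: [0.999, -0.049, -0.001, -0.0]
ft_force: [-1.2, -0.6, 0.6]
gripper_width: -0.0002
finger_force: 0.0
```

Request:
servo_tool([
  {"tx":0,"ty":0,"tz":2,"rx":0,"ry":0,"rz":0,"grip":1},
  {"tx":0,"ty":0,"tz":4,"rx":0,"ry":0,"rz":0,"grip":1},
])

```text
time: 7.1
eef_pos: [0.4504, -0.0953, 0.1278]
ee_rot: [0.999, -0.049, 0.0, 0.0]
ft_force: [-2.1, 0.3, 6.0]
gripper_width: -0.0002
finger_force: 2.9
```

Request:
servo_tool([
  {"tx":0,"ty":0,"tz":1.5,"rx":0,"ry":0,"rz":0,"grip":1},
])

```text
time: 7.2
eef_pos: [0.4507, -0.0953, 0.1263]
ee_rot: [0.999, -0.049, 0.0, 0.0]
ft_force: [-3.1, 0.8, 5.8]
gripper_width: 0.0
finger_force: 3.0
```

Request:
servo_tool([
  {"tx":0,"ty":0,"tz":1,"rx":0,"ry":0,"rz":0,"grip":1},
  {"tx":0,"ty":0,"tz":1,"rx":0,"ry":0,"rz":0,"grip":1},
])

```text
time: 7.4
eef_pos: [0.4507, -0.0953, 0.1262]
ee_rot: [0.999, -0.049, 0.001, 0.0]
ft_force: [-4.5, 0.8, 11.9]
gripper_width: 0.0001
finger_force: 5.9
```

Request:
servo_tool([
  {"tx":0,"ty":0,"tz":1,"rx":0,"ry":0,"rz":0,"grip":1},
])

```text
time: 7.5
eef_pos: [0.4508, -0.0953, 0.126]
ee_rot: [0.999, -0.049, 0.001, 0.0]
ft_force: [-7.7, 2.7, 26.7]
gripper_width: -0.0002
finger_force: 12.9
```

The force rises sharply at 126 mm, exactly where the bottom stop should be. I'll lift straight off and move clear.

Request:
servo_tool([
  {"tx":0,"ty":0,"tz":-6,"rx":0,"ry":0,"rz":0,"grip":1},
  {"tx":0,"ty":0,"tz":-30,"rx":0,"ry":0,"rz":0,"grip":1},
  {"tx":0,"ty":0,"tz":-70,"rx":0,"ry":0,"rz":0,"grip":1},
  {"tx":0,"ty":0,"tz":-110,"rx":0,"ry":0,"rz":0,"grip":1},
  {"tx":0,"ty":10,"tz":-150,"rx":0,"ry":0,"rz":0,"grip":1},
  {"tx":-20,"ty":40,"tz":-180,"rx":0,"ry":0,"rz":0,"grip":1},
  {"tx":-45,"ty":80,"tz":-180,"rx":0,"ry":0,"rz":0,"grip":1},
  {"tx":-70,"ty":110,"tz":-180,"rx":0,"ry":0,"rz":0,"grip":1},
  {"tx":-80,"ty":120,"tz":-180,"rx":0,"ry":0,"rz":0,"grip":1},
  {"tx":-80,"ty":120,"tz":-180,"rx":0,"ry":0,"rz":0,"grip":1},
])

```text
time: 8.5
eef_pos: [0.3581, -0.208, 0.304]
ee_rot: [0.999, -0.051, 0.0, 0.0]
ft_force: [0.3, -0.0, 0.2]
gripper_width: -0.0003
finger_force: 0.0
```

```bash
python3 - <<'E'
from h import *
c=capture("scene"); P=pts(c); px=c["pixels"].astype(int)
m=(c["z_map"]>0)&(P[...,2]>.2)&(P[...,2]<.275)&(abs(P[...,0]-.637)<.02)&(P[...,1]<-.035)&(P[...,1]>-.13)
print("pad z",np.percentile(P[m],[25,50,75],axis=0).round(3).tolist())
m=(c["z_map"]>0)&(px.max(-1)<60)&(P[...,2]>.09)&(P[...,2]<.25)&(abs(P[...,0]-.455)<.03)&(P[...,1]<-.03)&(P[...,1]>-.16)
print("grip",m.sum(),np.percentile(P[m],[5,50,95],axis=0).round(3).tolist())
cv2.imwrite("pics/s4.png",cv2.convertScaleAbs(c["pixels"],alpha=1.3))
s=read_state(); print(s["time"],s["eef_pos"],s["ft_force"],s["finger_force"])
E
```

```text
pad z [[0.633, -0.076, 0.226], [0.64, -0.063, 0.228], [0.649, -0.051, 0.229]]
grip 179 [[0.449, -0.131, 0.116], [0.459, -0.098, 0.124], [0.467, -0.061, 0.129]]
8.55 [ 0.35909538 -0.20739849  0.30393765] [ 0.64620725 -0.10903217 -0.77481064] 0.0
```

View pics/s4.png

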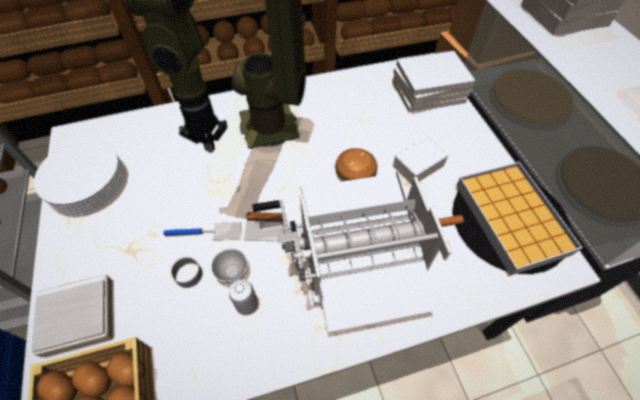

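The lever is down, with the grip at pixel (268,206) and its top at about 126–129 mm. The pad is at 228 mm (pawl clear), the bystanders haven't moved and the robot is clear, so I'm handing in.

```bash
python3 -c "
from cell import *
print(hand_in())"
```

```text
the job is handed in; nothing more can be done
None
```

The job is handed in: the pawl is snapped clear and staying clear, the gap lever is fully down on its bottom stop (about 27 N peak measured), nothing else appears to have moved, and the robot was touching nothing at about 8.6 s.

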